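# Switch on the touch-free garden lamp and sweep it up to full brightness

## Robot

A 6-joint arm with a two-finger parallel gripper is mounted at the origin on the work surface. World frame = base frame: x ahead of the robot, y to its left, z up, the work surface at z = 0. Lengths are in m, angles in degrees, forces in N, time in s.
With the tool pointing down it reaches from about 0.4 to 0.925 m from the base axis. Payload 12.5 kg.
Tool frame: the origin (TCP) lies between the finger pads, 19 mm behind the fingertips; this is the grasp point; z points along the fingers, y is the line along which they close (so a half turn about z gives the same grasp; the last joint's range is limited). The gripper opens to 95 mm and grips with 3 to 60 N. Pads are 20 mm wide; open, the fingers measure 119 mm over their backs; the gripper's body (75 mm by 180 mm) begins 59 mm behind the grasp point.
Start: joints at [-79.389, 28.126, 89.318, -0, 62.55, -6.05], TCP at [0.179, -0.599, 0.233] pointing down, gripper open.
Joint ranges: [-177.58, 177.58], [-47.91, 125.51], [2.72, 160], [-65.01, 245.01], [3.68, 167.84], [-153.87, 153.87]. Speed limits (degrees/s): [127.2, 127.2, 159.86, 180, 180, 180].

## Interface

Orientations are given as a 3x3 rotation matrix whose columns are the frame's x, y, z axes.
In Python, from cell import env gives the robot as it stands.
- The arm moves only by the tool move_arm, never from a script. Its argument "increments" is a list of rows, each a list of 3 entries, a list of its own where there are three numbers: the shift along the tool's x, y, z as a fraction of full scale, then the turn about the tool's z as a fraction of full scale, then the opening, from -1 (shut) to 1 (fully open). A call has 1 to 20 rows; each row shifts and turns the commanded pose from where the row before left it, along the tool's axes as they then stand; what a row does not reach is not made up. Full scale, the value 1, is 0.075 m for a shift and 1.5 rad for a turn. A row lasts 1/12 s, in which the tool goes at most 41.7 mm and 7.16 degrees, less where a joint would pass 70% of its speed; a pose out of reach is approached as far as the arm can. A call with a number of a shift or a turn outside -1 to 1 is refused whole. A call with a gripper value outside its range is refused whole. The fingers move at their own pace and stop on an object; "squeeze" is the grip in N (left out, the last holds). Time passes only in rows, so rows that do not move let the fingers close. It gives the time, the measured TCP pose, the force, the opening and the grip force at its end, in the units of the state.
- env.read_state(): the state, without advancing time (a new reading comes with each control period).
- env.read_camera(name): name is "scene" or "top" or "wrist"; returns a dict with "frame" (480x640x3 uint8, blue, green, red), "K" (3x3 intrinsics, pixels), "rvec" (rotation vector, rad) and "tvec" (3), from world to camera coordinates, as OpenCV has them. Camera axes: x right, y down, z forward; pixel columns grow to the right and rows downward; lengths in m; the calibration is good to about 2 mm. A picture is of the moment at which its call begins. There is no depth.
- env.hand_in(): hands the job in; it is judged then, once.
The state is a dict: "clock": time; "qpos": joint angles; "qvel": joint speeds; "joint_efforts": joint torques, N m; "position": TCP position; "orientation": TCP orientation; "ft_force": force on the tool from outside, world axes, zero at the start; "torque": the same for the moment, N m; "gripper_width": opening from 0.0 (shut) to 1.0 (fully open); "grip_force": force on a finger pad.
Only numpy, scipy, OpenCV 4.12 (cv2) and the standard library are available. Lean on these libraries where they do the work, as an engineer would, in place of code of your own. Each camera call takes 0.05 s, during which the arm holds its last target. There are 200 camera calls.

## Task

Gently push the garden lamp's toggle switch fully over with a fingertip to wake it, then bring it up to full brightness: pass the fingertips unhurriedly along the curved row of round studs on its base, from the smallest to the largest, about a centimetre above each one and never touching them. Then draw the hand up well clear above the lamp; do not shove or lift the lamp, and leave the things around it as they stand.

Things in the scene. Friction and masses are not known exactly. Their poses are not given: they have to be found in the camera images.
- lamp: low garden lamp, loose, about 1.4 kg, turned any way: flat round aluminium base 280 mm across, 18 thick; white dome of radius 55 in its middle, top 75 above the bench; seven black studs in an arc near the rim, the toggle across from them. Origin: centre of the underside, z up. In its frame the toggle pivot is at x +105, y 0, z 24 and stud 4 at x -115, y 0 (mm).
- toggle (a joint): toggle switch, rad: 0 = off (leaning to the lamp's -y), 0.9 = fully over (leaning to its +y), hard stop there. Steel bat 8 mm thick, ball end 12 across, 38 from the pivot; pivots about the lamp's x axis. Starts within 0.12 of off, moves with 1 to 2 N at the ball and stays where it is left.
- toggle_tip (a point): centre of the toggle's ball end, moving with it: 58 mm above the bench at either end of the swing, 62 midway
- stud1 (a point): centre of the top face of sensor stud 1 of 7, black, 10 mm in diameter, 4 proud of the base, top 22 above the bench; the smallest, one end of the arc. A stud reads the midpoint of the fingertips, low over its centre for about 0.15 s, tool pointing about straight down
- stud2 (a point): centre of the top face of sensor stud 2 of 7, black, 13 mm in diameter, 4 proud of the base, top 22 above the bench
- stud3 (a point): centre of the top face of sensor stud 3 of 7, black, 16 mm in diameter, 4 proud of the base, top 22 above the bench
- stud4 (a point): centre of the top face of sensor stud 4 of 7, black, 19 mm in diameter, 4 proud of the base, top 22 above the bench
- stud5 (a point): centre of the top face of sensor stud 5 of 7, black, 22 mm in diameter, 4 proud of the base, top 22 above the bench
- stud6 (a point): centre of the top face of sensor stud 6 of 7, black, 25 mm in diameter, 4 proud of the base, top 22 above the bench
- stud7 (a point): centre of the top face of sensor stud 7 of 7, black, 28 mm in diameter, 4 proud of the base, top 22 above the bench; the largest, the other end of the arc
- tumbler_a: clear plastic tumbler, open top, 74 across the rim, 85 tall (mm), loose, a bystander standing beside the lamp. Origin: centre of its underside
- tumbler_b: the other clear plastic tumbler, same size, loose, a bystander standing beside the lamp. Origin: centre of its underside
- coaster: flat round blue silicone coaster, 90 mm across, 5 thick, loose, a bystander standing beside the lamp. Origin: centre of its underside
- bowl: wooden bowl turned upside down, 150 mm across, 62 tall, loose, a bystander standing beside the lamp. Origin: centre of its underside
- tin: closed round metal tin, 64 mm across, 50 tall, loose, a bystander standing beside the lamp. Origin: centre of its underside
- pot: small open terracotta pot, 84 mm across, 70 tall, loose, a bystander standing beside the lamp. Origin: centre of its underside
- studs: the seven studs together, fixed to the lamp base; origin and axes as lamp. They lie 20 degrees apart on a circle of radius 115 mm about the lamp's centre (40 between neighbours), smallest to largest anticlockwise seen from above

How it is judged:
By the outcome, as a careful person would: the job done as asked, in the order asked, and still so for the second after the job is handed in, with the robot touching nothing.
It also fails if it takes over 58 s, if anything falls off the work surface, if the arm or the gripper's body presses on something with over 40 N, if the wrist force passes 120 N, or if a joint passes its speed limit or range.

## Working session

There is one attempt and no reset: what is moved stays moved. The work goes in short steps, Python scripts to look and compute and a tool call to move; the robot and the scene stay as the last step left them, time stands still between calls to the robot, and variables do not carry over. Pictures are saved under pics/ and viewed, at most 10 in all, crops included, and the job is handed in when it is done.

Besides the shell and the picture viewer there is one more tool, called after ">>>" by a JSON object that holds its "method" and its "body". move_arm: Moves the arm, as the interface text tells. Shift numbers are shares of 0.075 m and turn numbers shares of 1.5 rad, none past 1 either way. Its arguments: {"type":"object","properties":{"increments":{"type":"array","items":{"type":"array"}},"squeeze":{"type":"number"}},"required":["increments"]}

```bash
mkdir -p pics; ls; python3 - <<'E'
from cell import env
import cv2,numpy as np
s=env.read_state();print(s['clock'],s['position'],np.round(s['orientation'],3).tolist(),s['gripper_width'])
for n in("top","scene"):
    c=env.read_camera(n);cv2.imwrite(f"pics/{n}0.png",c["frame"]);np.savez(f"{n}0.npz",**c)
    R=cv2.Rodrigues(c["rvec"])[0];print(n,(-R.T@c["tvec"].ravel()).round(3),R[2].round(2),c["K"][0,0])
E
```

```text
pics
0.0 [ 0.17918721 -0.59852608  0.23283615] [[0.958, 0.287, -0.0], [0.287, -0.958, 0.001], [0.0, -0.001, -1.0]] 1.0005185884714645
top [0.411 0.049 1.041] [ 0.18 -0.   -0.98] 570.9181229929935
scene [ 0.955 -0.484  0.59 ] [-0.42  0.66 -0.62] 464.21106739343554
```

View pics/top0.png

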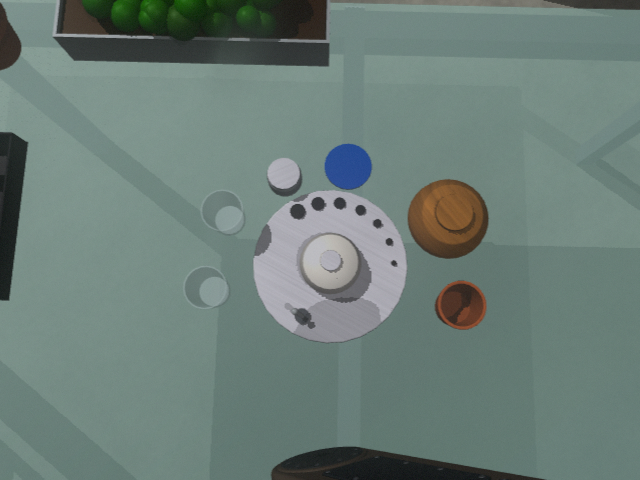

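View pics/scene0.png

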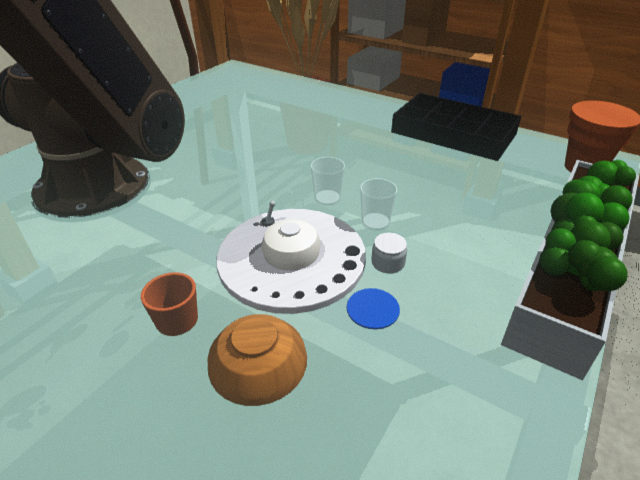

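The top view shows the lamp centred near (330,265), with studs running from small (394,263) to large (297,211). The toggle is at (303,316) and its ball is near (288,306). In the scene view the toggle ball is near (272,205). Next I'll measure these.

```bash
cat > h.py <<'E'
import cv2,numpy as np
def ray(c,p):
    R=cv2.Rodrigues(c["rvec"])[0];o=-R.T@c["tvec"].ravel()
    d=R.T@np.linalg.inv(c["K"])@[p[0],p[1],1];return o,d
def onz(c,p,z):
    o,d=ray(c,p);return o+d*(z-o[2])/d[2]
def tri(c1,p1,c2,p2):
    P=[c["K"]@np.c_[cv2.Rodrigues(c["rvec"])[0],c["tvec"].ravel()] for c in(c1,c2)]
    X=cv2.triangulatePoints(P[0],P[1],np.float64(p1).reshape(2,1),np.float64(p2).reshape(2,1)).ravel();return X[:3]/X[3]
def dark(c,pts,th=75):
    g=c["frame"].max(2);m=(g<th).astype(np.uint8)
    n,l,s,ce=cv2.connectedComponentsWithStats(m);out=[]
    for p in pts:
        i=1+np.argmin(np.linalg.norm(ce[1:]-p,axis=1));out.append((*ce[i],s[i,4]))
    return np.array(out)
def fit(P):
    a=np.pi+np.radians(20)*(np.arange(7)-3);L=.115*np.c_[np.cos(a),np.sin(a)]
    Lc,Pc=L-L.mean(0),P[:,:2]-P[:,:2].mean(0)
    th=np.arctan2((Lc[:,0]*Pc[:,1]-Lc[:,1]*Pc[:,0]).sum(),(Lc*Pc).sum())
    R=np.array([[np.cos(th),-np.sin(th)],[np.sin(th),np.cos(th)]]);t=P[:,:2].mean(0)-R@L.mean(0)
    return th,t,R,L@R.T+t
E
python3 - <<'E'
from h import *
T,S=[dict(np.load(n+"0.npz")) for n in("top","scene")]
pt=[(394,263),(389,242),(378,223),(361,210),(340,203),(318,204),(297,211)]
ps=[(254,289),(276,295),(299,295),(321,289),(339,279),(350,265),(353,251)]
a=dark(T,pt);b=dark(S,ps)
print(a.round(1).tolist());print(b.round(1).tolist())
for c,q in((T,a),(S,b)):
    P=np.array([onz(c,p[:2],.022) for p in q]);th,t,R,M=fit(P)
    print(np.degrees(th),t,(1e3*(M-P[:,:2])).round(1).tolist())
print(np.array([tri(T,p[:2],S,q[:2]) for p,q in zip(a,b)]).round(4).tolist())
f=lambda c,x,y,w:cv2.resize(c["frame"][y-w:y+w,x-w:x+w],(400,400),interpolation=cv2.INTER_CUBIC)
cv2.imwrite("pics/tog.png",np.hstack([f(T,300,310,25),f(S,270,212,25)]))
E
```

```text
[[393.7, 262.9, 16.0], [388.8, 241.2, 32.0], [377.0, 222.9, 44.0], [360.0, 209.7, 65.0], [339.3, 202.7, 89.0], [317.5, 203.4, 117.0], [297.4, 210.9, 159.0]]
[[254.2, 288.8, 13.0], [275.4, 294.3, 24.0], [299.1, 294.5, 41.0], [321.3, 288.9, 55.0], [338.8, 278.1, 67.0], [349.3, 264.7, 85.0], [352.0, 250.5, 91.0]]
152.5070505801635 [0.54470149 0.03969056] [[0.0, -0.1], [-0.3, -0.4], [-0.1, -0.3], [0.2, 0.1], [-0.0, 0.0], [0.3, 0.1], [-0.1, 0.5]]
152.55479812648403 [0.54722811 0.03654015] [[-0.4, -0.4], [0.1, -0.7], [-0.1, -0.2], [-0.3, 0.3], [0.1, 0.2], [0.3, 0.2], [0.3, 0.6]]
[[0.5502, -0.0755, 0.0185], [0.5895, -0.0666, 0.019], [0.6232, -0.0452, 0.0185], [0.6475, -0.0137, 0.0182], [0.6595, 0.0245, 0.0186], [0.6575, 0.0645, 0.0187], [0.6423, 0.1011, 0.019]]
```

View pics/tog.png

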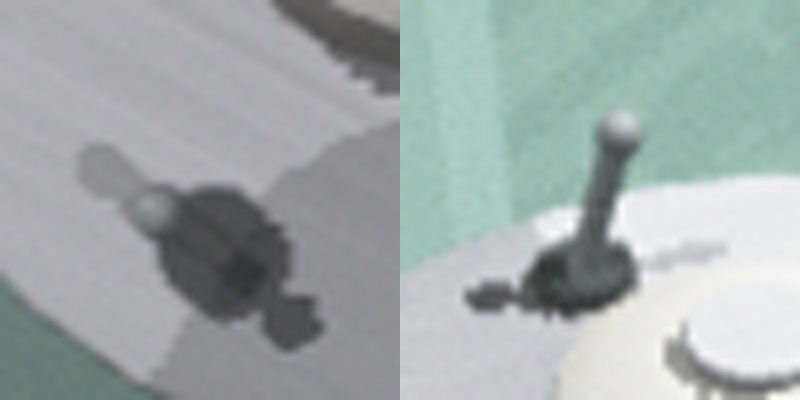

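The crop shows the ball centre at about top (294.4,311.3) and scene (272.5,203.3). It leans to the lamp's -y, so the toggle is off. The lamp centre is about (0.546,0.038), yaw 152.5°. I'll start moving, shutting the fingers on the way, and refine from the wrist camera.

```bash
python3 - <<'E'
from h import *
T,S=[dict(np.load(n+"0.npz")) for n in("top","scene")]
X=tri(T,(294.4,311.25),S,(272.5,203.3));th=np.radians(152.5);R=np.array([[np.cos(th),-np.sin(th)],[np.sin(th),np.cos(th)]])
print(X, R.T@(X[:2]-[.546,.038]))
E
```

```text
[0.45818256 0.09941323 0.05888323] [ 0.10625249 -0.01392462]
```

>>> {"method": "move_arm", "body": {"increments": [[[0.28,-0.19,0],0,-1],[[0.28,-0.19,0],0,-1],[[0.28,-0.19,0],0,-1],[[0.28,-0.19,0],0,-1],[[0.28,-0.19,0],0,-1],[[0.28,-0.19,0],0,-1],[[0.28,-0.19,0],0,-1],[[0.28,-0.19,0],0,-1],[[0.28,-0.19,0],0,-1],[[0.28,-0.19,0],0,-1],[[0.28,-0.19,0],0,-1],[[0.28,-0.19,0],0,-1],[[0.28,-0.19,0],0,-1],[[0.28,-0.19,0],0,-1],[[0.28,-0.19,0],0,-1],[[0.28,-0.19,0],0,-1],[[0.28,-0.19,0],0,-1],[[0.28,-0.19,0],0,-1],[[0.28,-0.19,0],0,-1],[[0.28,-0.19,0],0,-1]]}}

```text
clock: 1.77
position: [0.5005, -0.2042, 0.2332]
orientation: [[0.958, 0.287, -0.0], [0.287, -0.958, 0.0], [-0.0, -0.0, -1.0]]
ft_force: [-0.2, -0.7, 0.9]
gripper_width: 0.001
grip_force: 0.0
```

>>> {"method": "move_arm", "body": {"increments": [[[0,0,0],-0.067,-1],[[0,0,0],-0.067,-1],[[0,0,0],-0.067,-1],[[0,0,0],-0.067,-1],[[0,0,0],-0.067,-1],[[0,0,0],-0.066,-1],[[0,0,0],-0.066,-1],[[0,0,0],-0.066,-1],[[0.32,-0.196,0],0,-1],[[0.32,-0.196,0],0,-1],[[0.32,-0.196,0],0,-1],[[0.32,-0.196,0],0,-1],[[0.32,-0.196,0],0,-1],[[0.32,-0.196,0],0,-1],[[0.32,-0.196,0],0,-1],[[0.32,-0.196,0],0,-1],[[0.32,-0.196,0],0,-1],[[0.32,-0.196,0],0,-1],[[0.32,-0.196,0],0,-1],[[0.32,-0.196,0],0,-1]]}}

```text
clock: 3.43
position: [0.4761, 0.133, 0.2333]
orientation: [[0.462, 0.887, -0.0], [0.887, -0.462, -0.0], [-0.0, -0.0, -1.0]]
ft_force: [-0.5, 0.3, 0.1]
gripper_width: 0.007
grip_force: 0.0
```

```bash
python3 - <<'E'
from cell import env
import cv2,numpy as np
c=env.read_camera("wrist");cv2.imwrite("pics/w1.png",c["frame"]);np.savez("w1.npz",**c)
R=cv2.Rodrigues(c["rvec"])[0];print((-R.T@c["tvec"].ravel()).round(3),R[2].round(2),c["K"][0,0],env.read_state()["position"])
E
```

```text
[0.51  0.199 0.384] [-0.12 -0.24 -0.96] 343.0910418009284 [0.4757939  0.1362377  0.23330391]
```

View pics/w1.png

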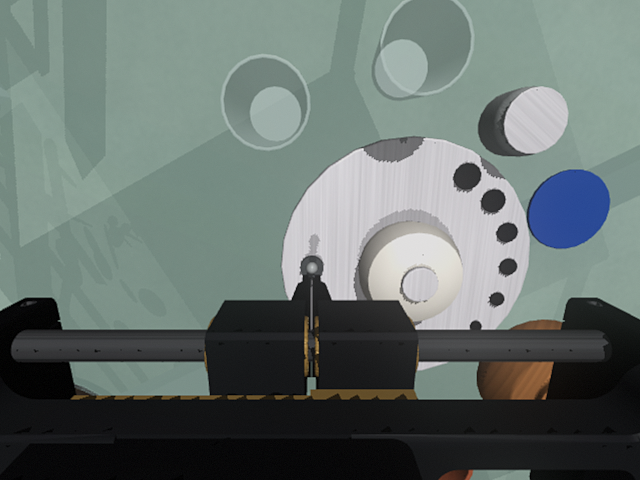

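The wrist view shows studs 7 to 3 at (467,178), (493,201), (507,232), (508,267) and (497,299), and the toggle ball at (312,267). I'll combine all three views.

```bash
python3 - <<'E'
from h import *
W=dict(np.load("w1.npz"))
q=dark(W,[(497,299),(508,267),(507,232),(493,201),(467,178)]);print(q.round(1).tolist())
P=np.array([onz(W,p[:2],.022) for p in q])
a=np.pi+np.radians(20)*(np.arange(2,7)-3);L=.115*np.c_[np.cos(a),np.sin(a)]
M,_=cv2.estimateAffinePartial2D(L,P[:,:2]);print(np.degrees(np.arctan2(M[1,0],M[0,0])),np.hypot(M[0,0],M[1,0]),M[:,2],(L@M[:,:2].T+M[:,2]-P[:,:2]).round(4).tolist())
T,S=[dict(np.load(n+"0.npz")) for n in("top","scene")]
print(tri(T,(294.4,311.25),W,(312,267)),tri(S,(272.5,203.3),W,(312,267)))
print(onz(W,(312,267),.058))
# where should the closed fingertips appear
R=cv2.Rodrigues(W["rvec"])[0]
for z in (.2143,.2333): print(cv2.projectPoints(np.array([[.4758,.1362,z]]),W["rvec"],W["tvec"],W["K"],None)[0].ravel())
E
```

```text
[[496.4, 298.6, 141.0], [507.6, 266.3, 211.0], [506.6, 232.1, 299.0], [492.8, 200.4, 418.0], [466.9, 175.9, 548.0]]Traceback (most recent call last):
  File "<stdin>", line 6, in <module>
cv2.error: OpenCV(4.12.0) /io/opencv/modules/calib3d/src/ptsetreg.cpp:1108: error: (-215:Assertion failed) count >= 0 && to.checkVector(2) == count in function 'estimateAffinePartial2D'
```

```bash
python3 - <<'E'
from h import *
W=dict(np.load("w1.npz"))
q=dark(W,[(497,299),(508,267),(507,232),(493,201),(467,178)])
P=np.array([onz(W,p[:2],.022) for p in q])[:,:2].copy()
a=np.pi+np.radians(20)*(np.arange(2,7)-3);L=.115*np.c_[np.cos(a),np.sin(a)]
M,_=cv2.estimateAffinePartial2D(L,P);print(np.degrees(np.arctan2(M[1,0],M[0,0])),np.hypot(M[0,0],M[1,0]),M[:,2],(L@M[:,:2].T+M[:,2]-P).round(4).tolist())
for c in (.5447,.0397),(.5472,.0365): 
    th=np.radians(152.5);R=np.array([[np.cos(th),-np.sin(th)],[np.sin(th),np.cos(th)]]);print((L@R.T+c-P).mean(0))
T,S=[dict(np.load(n+"0.npz")) for n in("top","scene")]
print(tri(T,(294.4,311.25),W,(312,267)),tri(S,(272.5,203.3),W,(312,267)),onz(W,(312,267),.058))
for z in (.2143,.2333): print(cv2.projectPoints(np.array([[.4758,.1362,z]]),W["rvec"],W["tvec"],W["K"],None)[0].ravel())
E
```

```text
152.56793932306547 0.9933964541352056 [0.54473347 0.04073878] [[-0.0, 0.0], [0.0, 0.0], [0.0, -0.0001], [-0.0, 0.0], [-0.0, 0.0]]
[ 0.00061529 -0.00124474]
[ 0.00311529 -0.00444474]
[0.45792116 0.09903686 0.05787762] [0.45880229 0.09957748 0.05926909] [0.45818661 0.09893123 0.058     ]
[309.45397113 289.99178417]
[309.2223239  305.53277372]
```

Ball triangulates to (0.458,0.099,0.058), which matches the lamp pose. I'll descend beside the toggle on its -y side, to a tip height of about 50 mm.

>>> {"method": "move_arm", "body": {"increments": [[[0,0,0.22],0,-1],[[0,0,0.22],0,-1],[[0,0,0.22],0,-1],[[0,0,0.22],0,-1],[[0,0,0.22],0,-1],[[0,0,0.22],0,-1],[[0,0,0.22],0,-1],[[0,0,0.22],0,-1],[[0,0,0.22],0,-1],[[0,0,0.2],0,-1],[[0,0,0],0,-1],[[0,0,0],0,-1],[[0,0,0],0,-1]]}}

```text
clock: 4.57
position: [0.4768, 0.1316, 0.0705]
orientation: [[0.462, 0.887, 0.0], [0.887, -0.462, -0.0], [0.0, 0.0, -1.0]]
ft_force: [-1.0, -0.0, -0.0]
gripper_width: 0.003
grip_force: 0.0
```

```bash
python3 - <<'E'
from cell import env
import cv2,numpy as np
o=[]
for n,x,y in(("top",295,305),("scene",275,205),("wrist",312,270)):
    c=env.read_camera(n);np.savez(n+"2.npz",**c);w=40
    p=env.read_state()["position"]; pp=cv2.projectPoints((p-[0,0,.019])[None],c["rvec"],c["tvec"],c["K"],None)[0].ravel();print(n,p.round(4),pp.round(1))
    o.append(cv2.resize(c["frame"][y-w:y+w,x-w:x+w],(266,266),interpolation=cv2.INTER_CUBIC))
cv2.imwrite("pics/c2.png",np.hstack(o));print(env.read_state()["ft_force"])
E
```

```text
top [0.4769 0.1317 0.0707] [276.  299.9]
scene [0.477  0.1317 0.0708] [289.4 201.4]
wrist [0.4769 0.1316 0.0707] [312.7 294.7]
[-0.50967542 -0.01396472 -0.28505181]
```

View pics/c2.png

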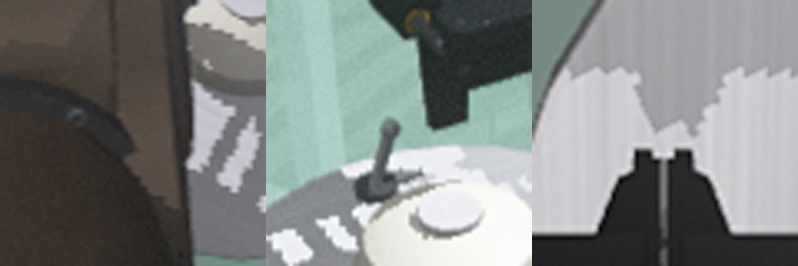

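The scene view shows the closed fingertip at about (290,203), close to its predicted (289,201), and the ball at about (272,203). I'll push slowly along tool -x.

>>> {"method": "move_arm", "body": {"increments": [[[-0.053,0,0],0,-1],[[-0.053,0,0],0,-1],[[-0.053,0,0],0,-1],[[-0.027,0,0],0,-1],[[-0.027,0,0],0,-1],[[-0.027,0,0],0,-1],[[-0.027,0,0],0,-1],[[-0.027,0,0],0,-1],[[-0.027,0,0],0,-1],[[-0.027,0,0],0,-1],[[-0.027,0,0],0,-1],[[-0.027,0,0],0,-1],[[-0.027,0,0],0,-1],[[-0.027,0,0],0,-1],[[-0.027,0,0],0,-1],[[-0.027,0,0],0,-1],[[-0.027,0,0],0,-1],[[0,0,0],0,-1],[[0,0,0],0,-1]]}}

```text
clock: 6.3
position: [0.4578, 0.0957, 0.0698]
orientation: [[0.462, 0.887, -0.0], [0.887, -0.462, -0.0], [-0.0, -0.0, -1.0]]
ft_force: [-0.5, -0.4, -0.3]
gripper_width: 0.002
grip_force: 0.1
```

```bash
cat > look.py <<'E'
from cell import env
import cv2,numpy as np,sys
from h import *
k=sys.argv[1];c=env.read_camera("scene");np.savez("s%s.npz"%k,**c);s=env.read_state();print(s["clock"],s["position"].round(4),s["ft_force"].round(2),s["torque"].round(2))
b=dark(c,[(254,289),(276,295),(299,295),(321,289),(339,279),(350,265),(353,251)])
P=np.array([onz(c,p[:2],.022) for p in b]);th,t,_,M=fit(P);print("lamp(scene)",np.degrees(th).round(2),t.round(4),abs(M-P[:,:2]).max().round(4),b[:,2])
if len(sys.argv)>2:
    w=30;x,y=265,208
    o=[cv2.resize(d["frame"][y-w:y+w,x-w:x+w],(400,400),interpolation=cv2.INTER_CUBIC) for d in(c,)];cv2.imwrite("pics/l%s.png"%k,o[0])
E
python3 look.py a 1
```

```text
6.35 [0.4578 0.0958 0.0698] [-0.32 -0.93  1.47] [ 0.01 -0.07 -0.04]
lamp(scene) 152.6 [0.5473 0.0365] 0.0007 [12. 22. 41. 53. 64. 79. 91.]
```

View pics/la.png

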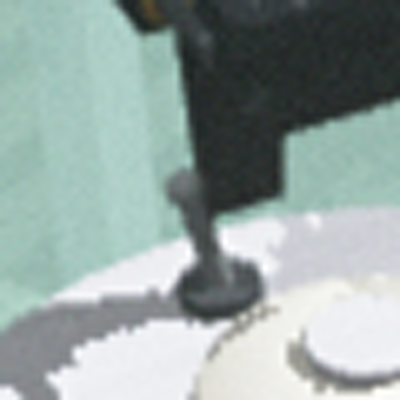

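The toggle has swung past the middle, with its ball at (262.3,206.2) in the scene view, and the lamp hasn't moved. I'll continue in small steps.

>>> {"method": "move_arm", "body": {"increments": [[[-0.0133,0,0],0,-1],[[-0.0133,0,0],0,-1],[[-0.0133,0,0],0,-1],[[-0.0133,0,0],0,-1],[[-0.0133,0,0],0,-1],[[-0.0133,0,0],0,-1],[[0,0,0],0,-1],[[0,0,0],0,-1]]}}

```text
clock: 7.02
position: [0.4551, 0.0905, 0.0699]
orientation: [[0.462, 0.887, -0.0], [0.887, -0.462, -0.0], [-0.0, -0.0, -1.0]]
ft_force: [-0.6, 1.7, 0.2]
gripper_width: 0.002
grip_force: 0.6
```

```bash
python3 look.py b 1; cat > tg.py <<'E'
from h import *;import sys
c=dict(np.load("s%s.npz"%sys.argv[1]));th=np.radians(152.55);R=np.array([[np.cos(th),-np.sin(th)],[np.sin(th),np.cos(th)]])
for a in(0,.12,.6,.7,.8,.9,):
    l=np.array([.105,.038*np.sin(a-.45)]);z=.024+.038*np.cos(a-.45)
    print(a,cv2.projectPoints(np.array([*(R@l+[.5472,.0365]),z])[None],c["rvec"],c["tvec"],c["K"],None)[0].ravel().round(1))
E
python3 tg.py b
```

```text
7.0667 [0.4551 0.0905 0.0699] [ 0.44  1.29 -0.15] [ 0.23 -0.07 -0.02]
lamp(scene) 152.59 [0.5473 0.0365] 0.0007 [13. 22. 40. 52. 66. 82. 89.]
0 [273.5 204.1]
0.12 [271.6 204. ]
0.6 [263.2 206. ]
0.7 [261.5 206.9]
0.8 [259.8 207.9]
0.9 [258.2 209. ]
```

View pics/lb.png

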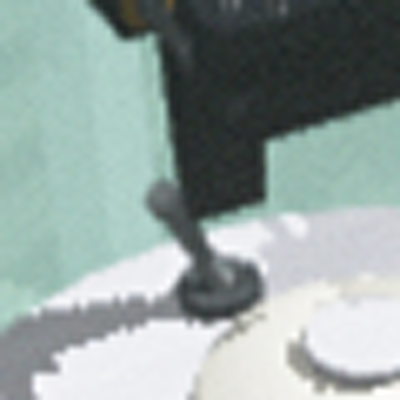

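The ball is at (259.3,207.7), which is about 0.82 rad. I'll go in 1 mm steps and watch the force.

>>> {"method": "move_arm", "body": {"increments": [[[-0.0133,0,0],0,-1],[[-0.0067,0,0],0,-1],[[0,0,0],0,-1],[[0,0,0],0,-1],[[0,0,0],0,-1]]}}

```text
clock: 7.48
position: [0.4545, 0.0892, 0.0699]
orientation: [[0.462, 0.887, -0.0], [0.887, -0.462, -0.0], [-0.0, 0.0, -1.0]]
ft_force: [0.1, 1.8, -0.1]
gripper_width: 0.004
grip_force: 0.8
```

```bash
python3 look.py c
```

```text
7.5333 [0.4545 0.0892 0.0699] [ 0.07  1.64 -1.21] [ 0.27 -0.02  0.01]
lamp(scene) 152.54 [0.5474 0.0366] 0.0007 [12. 22. 40. 54. 65. 79. 90.]
```

>>> {"method": "move_arm", "body": {"increments": [[[-0.0133,0,0],0,-1],[[0,0,0],0,-1],[[0,0,0],0,-1],[[0,0,0],0,-1]]}}

```text
clock: 7.87
position: [0.4541, 0.0884, 0.0699]
orientation: [[0.462, 0.887, 0.0], [0.887, -0.462, -0.0], [0.0, 0.0, -1.0]]
ft_force: [1.7, 3.8, -0.5]
gripper_width: 0.003
grip_force: 1.7
```

```bash
python3 look.py d 1
```

```text
7.9167 [0.4541 0.0884 0.0699] [-0.2   3.41 -0.12] [ 0.72 -0.2  -0.  ]
lamp(scene) 152.65 [0.5473 0.0365] 0.0007 [11. 22. 41. 52. 64. 81. 90.]
```

View pics/ld.png

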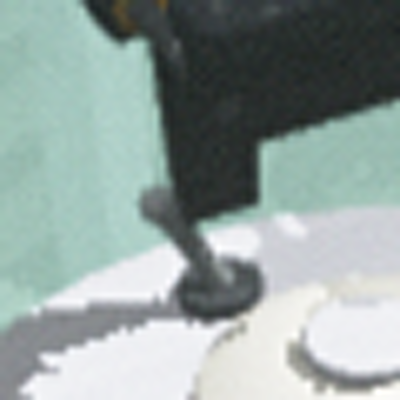

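Force rose from 1.8 to about 3.8 N and the ball is at (258.2,208.6), which is 0.9 rad: the hard stop. The lamp hasn't moved. I'll back off, rise, and go above stud 1 at (0.5496,-0.0757).

>>> {"method": "move_arm", "body": {"increments": [[[0.04,0,0],0,-1],[[0.04,0,0],0,-1],[[0.04,0,0],0,-1],[[0.04,0,0],0,-1],[[0.04,0,0],0,-1],[[0,0,0],0,-1],[[0,0,-0.133],0,-1],[[0,0,-0.133],0,-1],[[0,0,-0.133],0,-1],[[0,0,-0.133],0,-1],[[0,0,-0.133],0,-1],[[0,0,-0.133],0,-1],[[0,0,-0.133],0,-1],[[0,0,-0.133],0,-1],[[0,0,0],0,-1]]}}

```text
clock: 9.17
position: [0.4615, 0.1017, 0.1511]
orientation: [[0.462, 0.887, 0.002], [0.887, -0.462, 0.0], [0.001, 0.002, -1.0]]
ft_force: [0.0, -0.1, -0.1]
gripper_width: 0.006
grip_force: 0.0
```

>>> {"method": "move_arm", "body": {"increments": [[[-0.13,0.178,0],0,-1],[[-0.13,0.178,0],0,-1],[[-0.13,0.178,0],0,-1],[[-0.13,0.178,0],0,-1],[[-0.13,0.178,0],0,-1],[[-0.13,0.178,0],0,-1],[[-0.13,0.178,0],0,-1],[[-0.13,0.178,0],0,-1],[[-0.13,0.178,0],0,-1],[[-0.13,0.178,0],0,-1],[[-0.13,0.178,0],0,-1],[[-0.13,0.178,0],0,-1],[[0,0,0],0,-1],[[0,0,0],0,-1],[[0,0,0],0,-1],[[0,0,0],0,-1]]}}

```text
clock: 10.5
position: [0.5486, -0.0756, 0.1497]
orientation: [[0.462, 0.887, -0.0], [0.887, -0.462, 0.0], [-0.0, -0.0, -1.0]]
ft_force: [-0.0, 0.3, 0.6]
gripper_width: 0.004
grip_force: 0.0
```

```bash
cat > studs.py <<'E'
from cell import env
from h import *
s=env.read_state();print(s["clock"],s["position"].round(4),s["ft_force"].round(2))
p=s["position"];R=s["orientation"];a=np.radians(152.55+180+20*(np.arange(7)-3));c=np.array([.5445,.0392])
S=np.c_[c[0]+.115*np.cos(a),c[1]+.115*np.sin(a),np.full(7,.051)]
print("to stud1",(R.T@(S[0]-p)/.075).round(3));print("hops",((np.diff(S,axis=0)@R)/.075/10).round(4).tolist());print(S.round(4).tolist())
E
python3 studs.py; python3 - <<'E'
from cell import env
from h import *
c=env.read_camera("wrist");np.savez("w3.npz",**c);cv2.imwrite("pics/w3.png",c["frame"])
c=env.read_camera("top");T=dict(np.load("top0.npz"));a=dark(c,[(317.5,203.4),(297.4,210.9)]);print(a.round(1).tolist())
E
```

```text
10.5 [ 0.5486 -0.0756  0.1497] [-0.05  0.32  0.61]
to stud1 [0.005 0.013 1.316]
hops [[0.0343, 0.0408, -0.0], [0.0461, 0.0266, -0.0], [0.0525, 0.0092, -0.0], [0.0524, -0.0093, -0.0], [0.0461, -0.0267, 0.0], [0.0342, -0.0408, 0.0]]
[[0.5496, -0.0757, 0.051], [0.5886, -0.067, 0.051], [0.6223, -0.0455, 0.051], [0.6466, -0.0138, 0.051], [0.6585, 0.0243, 0.051], [0.6568, 0.0642, 0.051], [0.6414, 0.1011, 0.051]]
[[317.7, 203.4, 115.0], [297.5, 210.9, 153.0]]
```

View pics/w3.png

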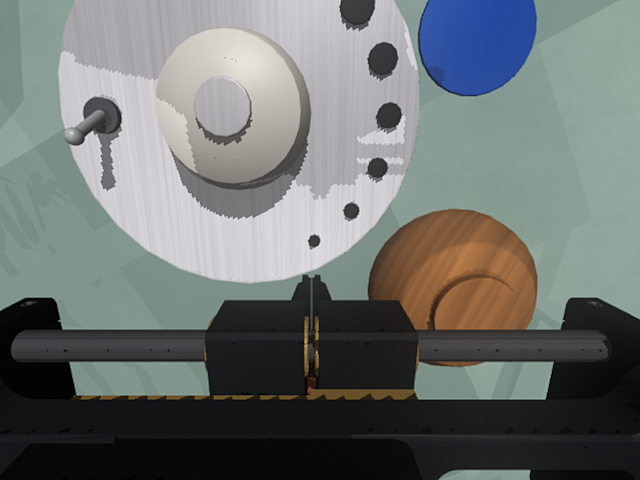

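The wrist view shows the toggle over, studs 1 to 5 from (314,241) to (383,59), and the fingers in line with stud 1. The lamp is unmoved in the top view. I'll cross-check the stud positions from this settled view.

```bash
python3 - <<'E'
from h import *
W=dict(np.load("w3.npz"))
q=dark(W,[(314,241),(351,211),(377,168),(388,116),(383,59)]);print(q.round(1).tolist())
P=np.array([onz(W,p[:2],.022) for p in q])[:,:2]
a=np.radians(152.55+180+20*(np.arange(5)-3));c=np.array([.5445,.0392])
print((P-c-.115*np.c_[np.cos(a),np.sin(a)]).round(4).tolist())
print(cv2.projectPoints(np.array([[.5486,-.0756,.1307]]),W["rvec"],W["tvec"],W["K"],None)[0].ravel())
E
```

```text
[[313.9, 240.6, 93.0], [351.0, 210.5, 167.0], [377.0, 167.5, 296.0], [388.5, 115.3, 484.0], [382.4, 58.7, 749.0]]
[[0.0008, 0.0008], [0.0005, 0.0008], [0.0001, 0.0008], [-0.0002, 0.0004], [-0.0003, 0.0001]]
[312.79039668 294.71682472]
```

Agrees within 1 mm. I'll descend over stud 1.

>>> {"method": "move_arm", "body": {"increments": [[[0.001,0.0015,0.13],0,-1],[[0.001,0.0015,0.13],0,-1],[[0.001,0.0015,0.13],0,-1],[[0.001,0.0015,0.13],0,-1],[[0.001,0.0015,0.13],0,-1],[[0.001,0.0015,0.13],0,-1],[[0.001,0.0015,0.13],0,-1],[[0.001,0.0015,0.13],0,-1],[[0.001,0.0015,0.12],0,-1],[[0.001,0.0015,0.1],0,-1],[[0,0,0.05],0,-1],[[0,0,0],0,-1],[[0,0,0],0,-1],[[0,0,0],0,-1],[[0,0,0],0,-1]]}}

```text
clock: 11.85
position: [0.5505, -0.076, 0.0519]
orientation: [[0.462, 0.887, 0.001], [0.887, -0.462, -0.0], [0.0, 0.001, -1.0]]
ft_force: [-0.6, -0.4, -0.0]
gripper_width: 0.006
grip_force: 0.0
```

```bash
python3 studs.py | head -2
```

```text
11.85 [ 0.5505 -0.076   0.0519] [-0.63 -0.36 -0.01]
to stud1 [-0.001 -0.013  0.013]
```

>>> {"method": "move_arm", "body": {"increments": [[[0.034,0.04,0.001],0,-1],[[0.034,0.04,0.001],0,-1],[[0.034,0.04,0.001],0,-1],[[0.034,0.04,0.001],0,-1],[[0.034,0.04,0.001],0,-1],[[0.034,0.04,0.001],0,-1],[[0.034,0.04,0.001],0,-1],[[0.034,0.04,0.001],0,-1],[[0.034,0.04,0.001],0,-1],[[0.034,0.04,0],0,-1],[[0,0,0],0,-1],[[0,0,0],0,-1],[[0,0,0],0,-1],[[0,0,0],0,-1]]}}

```text
clock: 13.02
position: [0.5885, -0.0673, 0.0508]
orientation: [[0.462, 0.887, -0.0], [0.887, -0.462, -0.0], [-0.0, -0.0, -1.0]]
ft_force: [0.8, -0.2, -0.8]
gripper_width: 0.003
grip_force: 0.0
```

>>> {"method": "move_arm", "body": {"increments": [[[0.046,0.0266,0],0,-1],[[0.046,0.0266,0],0,-1],[[0.046,0.0266,0],0,-1],[[0.046,0.0266,0],0,-1],[[0.046,0.0266,0],0,-1],[[0.046,0.0266,0],0,-1],[[0.046,0.0266,0],0,-1],[[0.046,0.0266,0],0,-1],[[0.046,0.0266,0],0,-1],[[0.046,0.0266,0],0,-1],[[0,0,0],0,-1],[[0,0,0],0,-1],[[0,0,0],0,-1],[[0,0,0],0,-1]]}}

```text
clock: 14.18
position: [0.6222, -0.046, 0.0508]
orientation: [[0.462, 0.887, -0.0], [0.887, -0.462, -0.0], [-0.0, -0.0, -1.0]]
ft_force: [-0.5, -0.1, 0.0]
gripper_width: 0.004
grip_force: 0.0
```

>>> {"method": "move_arm", "body": {"increments": [[[0.053,0.009,0],0,-1],[[0.053,0.009,0],0,-1],[[0.053,0.009,0],0,-1],[[0.053,0.009,0],0,-1],[[0.053,0.009,0],0,-1],[[0.053,0.009,0],0,-1],[[0.053,0.009,0],0,-1],[[0.053,0.009,0],0,-1],[[0.053,0.009,0],0,-1],[[0.053,0.009,0],0,-1],[[0,0,0],0,-1],[[0,0,0],0,-1],[[0,0,0],0,-1],[[0,0,0],0,-1]]}}

```text
clock: 15.35
position: [0.6466, -0.0139, 0.0508]
orientation: [[0.462, 0.887, -0.0], [0.887, -0.462, -0.0], [-0.0, -0.0, -1.0]]
ft_force: [-0.4, 0.0, 0.0]
gripper_width: 0.001
grip_force: 0.0
```

>>> {"method": "move_arm", "body": {"increments": [[[0.0525,-0.0093,0],0,-1],[[0.0525,-0.0093,0],0,-1],[[0.0525,-0.0093,0],0,-1],[[0.0525,-0.0093,0],0,-1],[[0.0525,-0.0093,0],0,-1],[[0.0525,-0.0093,0],0,-1],[[0.0525,-0.0093,0],0,-1],[[0.0525,-0.0093,0],0,-1],[[0.0525,-0.0093,0],0,-1],[[0.0525,-0.0093,0],0,-1],[[0,0,0],0,-1],[[0,0,0],0,-1],[[0,0,0],0,-1],[[0,0,0],0,-1]]}}

```text
clock: 16.52
position: [0.6587, 0.0242, 0.0508]
orientation: [[0.462, 0.887, -0.0], [0.887, -0.462, -0.0], [-0.0, 0.0, -1.0]]
ft_force: [-1.1, 0.6, 0.5]
gripper_width: 0.004
grip_force: 0.0
```

>>> {"method": "move_arm", "body": {"increments": [[[0.046,-0.0267,0],0,-1],[[0.046,-0.0267,0],0,-1],[[0.046,-0.0267,0],0,-1],[[0.046,-0.0267,0],0,-1],[[0.046,-0.0267,0],0,-1],[[0.046,-0.0267,0],0,-1],[[0.046,-0.0267,0],0,-1],[[0.046,-0.0267,0],0,-1],[[0.046,-0.0267,0],0,-1],[[0.046,-0.0267,0],0,-1],[[0,0,0],0,-1],[[0,0,0],0,-1],[[0,0,0],0,-1],[[0,0,0],0,-1]]}}

```text
clock: 17.68
position: [0.6569, 0.064, 0.0508]
orientation: [[0.462, 0.887, 0.0], [0.887, -0.462, -0.0], [-0.0, 0.0, -1.0]]
ft_force: [-0.5, -0.5, 0.6]
gripper_width: 0.004
grip_force: 0.0
```

>>> {"method": "move_arm", "body": {"increments": [[[0.034,-0.041,0],0,-1],[[0.034,-0.041,0],0,-1],[[0.034,-0.041,0],0,-1],[[0.034,-0.041,0],0,-1],[[0.034,-0.041,0],0,-1],[[0.034,-0.041,0],0,-1],[[0.034,-0.041,0],0,-1],[[0.034,-0.041,0],0,-1],[[0.034,-0.041,0],0,-1],[[0.034,-0.041,0],0,-1],[[0,0,0],0,-1],[[0,0,0],0,-1],[[0,0,0],0,-1],[[0,0,0],0,-1]]}}

```text
clock: 18.85
position: [0.6415, 0.1009, 0.0508]
orientation: [[0.462, 0.887, 0.0], [0.887, -0.462, -0.0], [-0.0, 0.0, -1.0]]
ft_force: [0.4, -0.6, -0.1]
gripper_width: 0.007
grip_force: 0.0
```

>>> {"method": "move_arm", "body": {"increments": [[[0,0,-0.1],0,-1],[[0,0,-0.2],0,-1],[[0,0,-0.25],0,-1],[[0,0,-0.25],0,-1],[[0,0,-0.25],0,-1],[[0,0,-0.25],0,-1],[[0,0,-0.25],0,-1],[[0,0,-0.25],0,-1],[[0,0,-0.25],0,-1],[[0,0,-0.25],0,-1],[[0,0,-0.25],0,-1],[[0,0,-0.25],0,-1],[[0,0,-0.2],0,-1],[[0,0,-0.1],0,-1],[[0,0,0],0,-1],[[0,0,0],0,-1],[[0,0,0],0,-1],[[0,0,0],0,-1]]}}

```text
clock: 20.35
position: [0.6411, 0.1011, 0.2821]
orientation: [[0.462, 0.887, -0.002], [0.887, -0.462, -0.0], [-0.001, -0.002, -1.0]]
ft_force: [0.1, -0.5, -0.7]
gripper_width: 0.002
grip_force: 0.0
```

```bash
python3 look.py e; python3 - <<'E'
from h import *
c=dict(np.load("se.npz"));o=dict(np.load("scene0.npz"))
for d in(o,c):print(d["frame"][240:265,272:310].mean((0,1)).round())
cv2.imwrite("pics/fin.png",c["frame"])
E
```

```text
20.4 [0.6412 0.101  0.2823] [ 0.02 -0.88  0.33] [-0.1  -0.01  0.03]
lamp(scene) 152.57 [0.5473 0.0365] 0.0008 [14. 24. 41. 55. 68. 85. 92.]
[177. 181. 181.]
[175. 180. 180.]
```

View pics/fin.png

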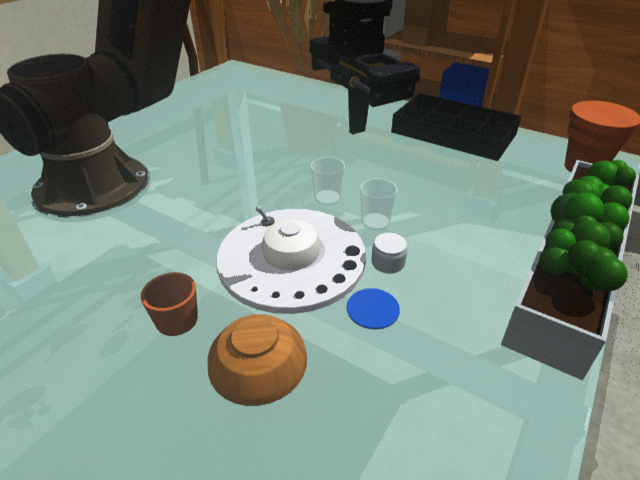

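The scene shows everything standing where it was and the toggle leaning over, with its ball near (259,209). One numeric check of the toggle angle before handing in.

```bash
python3 - <<'E'
from h import *
W=dict(np.load("w3.npz"));th=np.radians(152.55);R=np.array([[np.cos(th),-np.sin(th)],[np.sin(th),np.cos(th)]])
g=W["frame"][110:160,50:100];m=cv2.HoughCircles(cv2.resize(cv2.cvtColor(g,6),None,fx=4,fy=4,interpolation=2),cv2.HOUGH_GRADIENT,1,40,param1=80,param2=15,minRadius=24,maxRadius=50)
print(m)
for p in [(73,137)]+([] if m is None else [tuple(m[0,0,:2]/4+[50,110])]):
    print(p,R.T@(onz(W,p,.058)[:2]-[.5447,.0396]))
E
```

```text
[[[103.5  98.5  42.7]]]
(73, 137) [0.10533908 0.01712871]
(np.float64(75.875), np.float64(134.625)) [0.10311405 0.01560038]
```

```bash
python3 -c "
from cell import env
print(env.hand_in())"
```

```text
the job is handed in; nothing more can be done
None
```

I pushed the toggle to its hard stop, passed the fingertips about 1 cm over studs 1 to 7 in order, raised the hand clear, and handed in at about 20 s with the lamp and the things around it unmoved; the dome looked no brighter in the images, so I could not confirm by eye that the lamp lit.

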